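# Clear the empty beaker out of the ultrasonic cleaner

## Robot

A 6-joint arm with a two-finger parallel gripper is mounted at the origin on a cart in front of the work surface, level with it; the furniture and walls round the work are solid. World frame = base frame: x ahead of the robot, y to its left, z up, the work surface at z = 0. Lengths are in m, angles in rad, forces in N, time in s.
With the tool pointing down it reaches from about 0.3 to 0.775 m from the base axis. Payload 14.6 kg.
Tool frame: the origin (TCP) lies at the very end of the fingers, on their centre line; the grasp point (between the pads) lies 19 mm behind it; z points along the fingers, y is the line along which they close (so a half turn about z gives the same grasp; the last joint's range is limited). The gripper opens to 85 mm and grips with 20 to 120 N. Pads are 22 mm wide; open, the fingers measure 114 mm over their backs; the gripper's body (76 mm by 85 mm) begins 54 mm behind the grasp point. The pads swing forward as they close: fully open they stand 13 mm farther back than shut.
Start: joints at [-1.242, 0.3, 1.521, -0, 1.321, -0.067], TCP at [0.212, -0.507, 0.231] pointing down, gripper open.
Joint ranges: [-3.03, 3.03], [-0.79, 2.21], [0.23, 2.52], [-1.04, 4.18], [0, 3.07], [-2.55, 2.55]. Speed limits (rad/s): [2.22, 2.22, 2.57, 3.14, 3.14, 3.14].

## Interface

Orientations are given as a unit quaternion [w, x, y, z].
In Python, from rig import r, cams gives the robot as it stands. The module is installed in compiled form; this text tells all that it offers.
- The arm moves only by the shell command python3 -m creep 'ROWS' [FORCE]. ROWS is JSON, a list of rows, each a list of 3 entries, a list of its own where there are three numbers: the shift along the world's x, y, z in units of 0.3 m (1.0 is 0.3 m), then the turn, a rotation vector about the world's x, y, z in units of 1.5 rad (1.0 is 1.5 rad), then the opening, from 0 (shut) to 1 (fully open). A call has 1 to 20 rows; each row is the pose to reach, as a shift and turn from the pose commanded when the call began; what a row does not reach only later rows make up. A row lasts 1/12 s, in which the tool goes at most 41.7 mm and 7.16 degrees, less where a joint would pass 70% of its speed; a pose out of reach is approached as far as the arm can. A call with a number of a shift or a turn outside -1 to 1 is refused whole. A call with a gripper value outside its range is refused whole. The fingers move at their own pace and stop on an object; FORCE is the grip in N (left out, the last holds). Time passes only in rows, so rows that repeat a pose let the fingers close. It gives the time, the measured TCP pose, the force and the opening at its end, in the units of the state.
- r.sense(): the state, without advancing time (a new reading comes with each control period).
- cams.grab_frame(name): name is "scene" or "top" or "wrist"; returns a dict with "image" (480x640x3 uint8, red, green, blue), "z_map" (480x640 float32, m along the optical axis (not along the pixel's ray), 0 where there is no reading), "mtx" (3x3 intrinsics, pixels), "rvec" (rotation vector, rad) and "tvec" (3), from world to camera coordinates, as OpenCV has them; the wrist camera has in their place "tool_from_camera" (4x4, takes a point from camera to tool coordinates, whose origin is the TCP and whose axes are the flange's). Camera axes: x right, y down, z forward; pixel columns grow to the right and rows downward; lengths in m; the calibration is good to about 2 mm. A picture is of the moment at which its call begins: read the wrist's pose just before it.
- r.sign_off(): hands the job in, once; it reports no verdict.
The state is a dict: "time": time; "qpos": joint angles; "joint_vel": joint speeds; "joint_torque": joint torques, N m; "ee_pos": TCP position; "orientation": TCP orientation; "force": force on the tool from outside, world axes, zero at the start; "torque": the same for the moment, N m; "finger_gap": finger opening in m.
Only numpy, scipy, OpenCV 4.12 (cv2) and the standard library are available. Lean on these libraries where they do the work, as an engineer would, in place of code of your own. Each camera call takes 0.05 s, during which the arm holds its last target. There are 200 camera calls.

## Task

The empty white beaker in the ultrasonic cleaner is finished with: lift it straight up out of its well, keep it upright, and nest it fully home in the white beaker on the drain tray, set down rather than dropped. Then shut the cleaner's lid completely over the blue beaker with the lens, which must stay undisturbed in its well, and leave the beakers on the tray standing in their rings.

Things in the scene. Friction and masses are not known exactly. Their poses are not given: they have to be found in the camera images.
- cleaner: Ultrasonic cleaner, fixed; grey box 124 (x) x 248 (y) x 109 mm high, its knobs and display on its own -x face, turned to look across the bench to the robot's right. Origin: centre of its underside; x to its back, z up. Inside its rim (walls 12 mm thick, opening 100 x 224 mm) a steel deck lies 68 mm above the bench with two round wells 96 mm apart along y. The opened lid stands close behind.
- cleaner_lid (a joint): Lid hinged along the cleaner's back top edge: grey frame, smoked window, 124 x 248 x 10 mm, 0.25 kg. Radians: 0 = shut flat on the rim, grows as it opens; 1.57 = upright, stop at 1.9 (leaning back). Starts between 1.62 and 1.85. The hinge is stiff: the lid stays where it is left and takes up to 4 N at its free edge to move.
- lid_hinge (a point): Middle of the lid's hinge line, 67 mm behind the cleaner's centre and 113 mm above the bench; the hinge line runs along the cleaner's y. Shut, the lid's outer face lies 6.5 mm above this line.
- lid_edge (a point): Middle of the lid's free edge, 129 mm from the hinge line; a grey finger lip 80 mm wide, 8 mm thick, reaches 12 mm beyond it.
- white_beaker: The empty white beaker to be moved, in one of the cleaner's two wells. Origin: centre of its underside, z up its axis. Round, 95 mm tall: the lower 40 mm is a foot 46 mm in diameter with a 4 mm chamfer at the bottom, the upper 55 mm is a body 56 mm outside, 51 mm inside, open at the top. 0.08 to 0.16 kg.
- blue_beaker: Blue beaker of the same shape with a black camera lens in it, in the cleaner's other well; stays there.
- white_base_beaker: White beaker of the same shape, standing empty in one ring of the drain tray. Nested in it, the moved beaker's shoulder rests on this one's rim and its underside sits 55 mm above this one's underside. Which ring varies.
- blue_base_beaker: Blue beaker of the same shape, standing empty in the other ring of the drain tray.
- drain_tray: Dark grey drain tray fixed to the bench, 104 (x) x 216 (y) mm, 4 mm floor, 12 mm edge. Origin: centre of its underside. Two rings, 49 mm inside, 14 mm high above the bench, at 52 mm either side of the centre along its y, hold the beakers' feet.
- well_1 (a point): Centre of the mouth of the well at the cleaner's +y end (nearer the robot), on the deck, 68 mm above the bench. Both wells are snug stepped bores: 59 mm wide for 20 mm down, then 49 mm to a floor 10 mm above the bench. A beaker in it stands 37 mm proud of the deck, 4 mm below the cleaner's rim; fingers enter only from straight above: 36 mm free each side along the cleaner's y, 22 mm along x.
- well_2 (a point): Centre of the mouth of the well at the cleaner's -y end (farther from the robot), on the deck, 68 mm above the bench; bored like the other. A shelf overhangs the bench: its front edge 0.62 m ahead of the robot's base, its underside 0.59 m above the bench.

How it is judged:
On the way, in this order (a step that is already met when the one before it is completed fails the run):
1. the white beaker is lifted upright until its underside is above the cleaner's rim (z of white_beaker in the frame of cleaner above 0.111 m and angle between white_beaker's own z axis and vertical below 0.25 rad), for 0.1 s.
2. it is nested fully home in the white beaker on the tray (z of white_beaker in the frame of white_base_beaker below 0.058 m and horizontal distance between white_beaker and white_base_beaker below 0.006 m), for 0.2 s.
3. the cleaner's lid is shut (value of joint cleaner_lid below 0.05 rad), for 0.2 s.
At the end, for the whole second after the job is handed in: White beaker nested in the white tray beaker: underside 50 to 58 mm above the other's, axes within 6 mm, at rest; tray beakers upright (0.09 rad), within 10 mm of where they began; blue beaker with lens within 8 mm of its start; lid shut to within 0.05 rad (all of step 2 and z of white_beaker in the frame of white_base_beaker above 0.05 m and angle between each of white_beaker, white_base_beaker, blue_base_beaker's own z axis and vertical below 0.09 rad and distance of each of white_base_beaker, blue_base_beaker from where it was at the start of the episode below 0.01 m and linear speed of white_beaker below 0.02 m/s and value of joint cleaner_lid below 0.05 rad and distance of blue_beaker from where it was at the start of the episode below 0.008 m); the robot touches nothing.
It fails at once if the white beaker is tipped more than 0.4 rad (angle between white_beaker's own z axis and vertical above 0.4 rad).
It fails at once if the white beaker is let go more than about 30 mm above its nested height (dropped) (height (world z) of white_beaker above 0.092 m and contact force between white_beaker and the fingers below 0.01 N).
It fails at once if the blue beaker with the lens is lifted or shoved by more than 15 mm, or tipped (distance of blue_beaker from where it was at the start of the episode above 0.015 m or angle between blue_beaker's own z axis and vertical above 0.2 rad).
It fails at once if a beaker on the tray is tipped more than 0.4 rad (angle between any of white_base_beaker, blue_base_beaker's own z axis and vertical above 0.4 rad).
It also fails if it takes over 67 s, if anything falls off the work surface, if the arm or the gripper's body presses on something with over 40 N, if the wrist force passes 120 N, or if a joint passes its speed limit or range.

## Working session

There is one attempt and no reset: what is moved stays moved. The work goes in short steps, Python scripts to look and compute and a shell command to move; the robot and the scene stay as the last step left them, time stands still between calls to the robot, and variables do not carry over. Pictures are saved under pics/ and viewed, on a budget of 10 in all, crops included, one or two more only if the job needs it, and the job is handed in when it is done.

```bash
mkdir -p pics; cat > h.py <<'E'
import numpy as np, cv2
from rig import r, cams
from scipy.spatial.transform import Rotation as R
def grab(n):
    s=r.sense(); f=cams.grab_frame(n)
    if n=="wrist":
        q=s["orientation"]; T=np.eye(4); T[:3,:3]=R.from_quat([q[1],q[2],q[3],q[0]]).as_matrix(); T[:3,3]=s["ee_pos"]
        f["wc"]=T@np.array(f["tool_from_camera"])
    else:
        M=cv2.Rodrigues(np.array(f["rvec"],float))[0]; T=np.eye(4); T[:3,:3]=M.T; T[:3,3]=-M.T@np.array(f["tvec"]).ravel(); f["wc"]=T
    return f
def points(f):
    K=f["mtx"]; z=f["z_map"]; v,u=np.mgrid[:480,:640]
    p=np.stack([(u-K[0,2])/K[0,0]*z,(v-K[1,2])/K[1,1]*z,z],-1)
    P=p@f["wc"][:3,:3].T+f["wc"][:3,3]; P[z==0]=np.nan
    return P
def save(f,n): cv2.imwrite("pics/"+n,cv2.cvtColor(f["image"],cv2.COLOR_RGB2BGR))
E
python3 - <<'E'
from h import *
s=r.sense(); print({k:np.round(v,3) for k,v in s.items()})
for n in("top","scene"):
    f=grab(n); save(f,n+"0.png"); np.savez(n+"0",P=points(f),im=f["image"]); print(n,f["wc"].round(3),np.array(f["mtx"]).round(0).tolist())
E
```

```text
{'time': np.float64(0.0), 'qpos': array([-1.242,  0.3  ,  1.522,  0.   ,  1.321, -0.067]), 'joint_vel': array([ 0.001,  0.   , -0.   , -0.001, -0.001, -0.   ]), 'joint_torque': array([ 0.0000e+00, -5.4350e+01, -3.6179e+01, -0.0000e+00,  4.0000e-03,
       -0.0000e+00]), 'ee_pos': array([ 0.212, -0.507,  0.231]), 'orientation': array([-0.001,  0.98 ,  0.197, -0.   ]), 'force': array([ 0.092, -0.206,  0.156]), 'torque': array([0.008, 0.004, 0.002]), 'finger_gap': np.float64(0.086)}
top [[-0.006 -0.995  0.099  0.403]
 [-1.     0.008  0.018 -0.054]
 [-0.019 -0.099 -0.995  1.101]
 [ 0.     0.     0.     1.   ]] [[530.0, 0.0, 321.0], [0.0, 530.0, 238.0], [0.0, 0.0, 1.0]]
scene [[ 0.583 -0.344  0.736 -0.365]
 [-0.813 -0.257  0.523 -0.666]
 [ 0.009 -0.903 -0.429  0.627]
 [ 0.     0.     0.     1.   ]] [[527.0, 0.0, 321.0], [0.0, 527.0, 231.0], [0.0, 0.0, 1.0]]
```

View pics/top0.png

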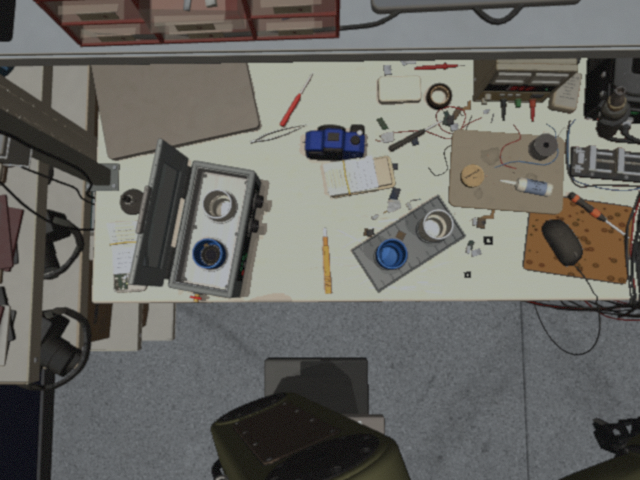

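View pics/scene0.png

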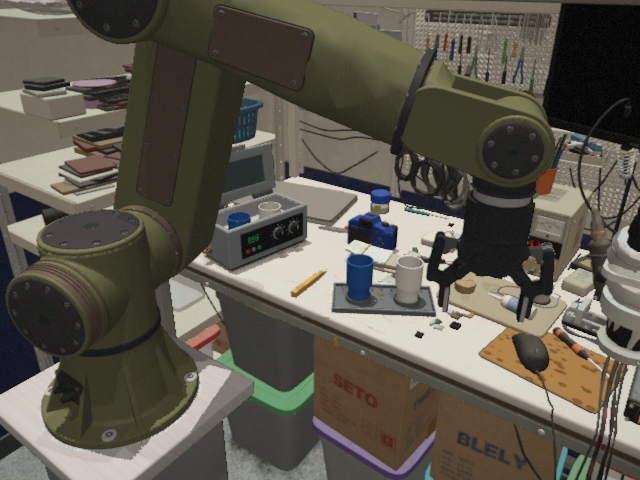

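The top view shows the white beaker in the far well at (219,205) and the blue one with the lens in the near well at (208,255). The white base beaker is at (435,224), the blue base beaker at (391,254), and the lid stands to the left of the cleaner.

```bash
cat > m.py <<'E'
from h import *
d=np.load("top0.npz"); P=d["P"]; im=d["im"]
v,u=np.mgrid[:480,:640]
def sel(c,rad,lo,hi): return P[((u-c[0])**2+(v-c[1])**2<rad**2)&(P[...,2]>lo)&(P[...,2]<hi)]
for n,c,lo,hi in(("white",(219,205),.098,.112),("blue",(208,255),.098,.112),("wbase",(435,224),.09,.11),("bbase",(391,254),.09,.11)):
    p=sel(c,22,lo,hi); (x,y),rad=cv2.minEnclosingCircle(p[:,:2].astype(np.float32))
    A=np.c_[2*p[:,:2],np.ones(len(p))]; s=np.linalg.lstsq(A,(p[:,:2]**2).sum(1),rcond=None)[0]
    print(n,len(p),np.round([x,y,rad],4),"fit",s[:2].round(4),np.sqrt(s[2]+s[:2]@s[:2]).round(4),"z",np.median(p[:,2]).round(4))
m=(u>165)&(u<270)&(v>150)&(v<305)&(P[...,2]>.104)&(P[...,2]<.114)
p=P[m]; rc=cv2.minAreaRect(p[:,:2].astype(np.float32)); print("cleaner",rc,cv2.boxPoints(rc).round(3).tolist(),np.median(p[:,2]))
m=(u>120)&(u<195)&(v>130)&(v<300)&(P[...,2]>.13)&(P[...,2]<.32)
p=P[m]; print("lid",p.min(0).round(3),p.max(0).round(3),len(p))
hi=p[p[:,2]>p[:,2].max()-.012]; print("lid top pts",hi.mean(0).round(3),hi.min(0).round(3),hi.max(0).round(3))
E
python3 m.py
```

```text
white 177 [0.5699 0.1628 0.0289] fit [0.5692 0.1626] 0.0269 z 0.1053
blue 175 [0.4752 0.1801 0.0287] fit [0.475  0.1796] 0.0268 z 0.1051
wbase 187 [ 0.528  -0.2579  0.0289] fit [ 0.5273 -0.2574] 0.0268 z 0.0991
bbase 163 [ 0.4723 -0.1696  0.0284] fit [ 0.4721 -0.1694] 0.0268 z 0.099
cleaner ((0.522620677947998, 0.17362919449806213), (0.128571555018425, 0.24762986600399017), 79.78901672363281) [[0.3889999985694885, 0.13199999928474426], [0.6330000162124634, 0.08799999952316284], [0.656000018119812, 0.2150000035762787], [0.41200000047683716, 0.2590000033378601]] 0.10822258819232389
lid [0.413 0.213 0.13 ] [0.658 0.276 0.257] 4836
lid top pts [0.537 0.251 0.252] [0.452 0.229 0.245] [0.645 0.263 0.257]
```

```bash
G='[[0.53,1,0.15],[0,0,0.663],1]'; python3 -m creep '[[[0.53,1,0.15],[0,0,0.663],1],[[0.53,1,0.15],[0,0,0.663],1],[[0.53,1,0.15],[0,0,0.663],1],[[0.53,1,0.15],[0,0,0.663],1],[[0.53,1,0.15],[0,0,0.663],1],[[0.53,1,0.15],[0,0,0.663],1],[[0.53,1,0.15],[0,0,0.663],1],[[0.53,1,0.15],[0,0,0.663],1],[[0.53,1,0.15],[0,0,0.663],1],[[0.53,1,0.15],[0,0,0.663],1],[[0.53,1,0.15],[0,0,0.663],1]]'
```

```text
time: 1.02
ee_pos: [0.371, -0.2075, 0.2761]
orientation: [-0.0, 0.768, 0.64, -0.0]
force: [0.5, -0.3, -0.2]
finger_gap: 0.0855
```

```bash
python3 -m creep '[[[0.63,1,0],[0,0,0],1],[[0.63,1,0],[0,0,0],1],[[0.63,1,0],[0,0,0],1],[[0.63,1,0],[0,0,0],1],[[0.63,1,0],[0,0,0],1],[[0.63,1,0],[0,0,0],1],[[0.63,1,0],[0,0,0],1],[[0.63,1,0],[0,0,0],1],[[0.63,1,0],[0,0,0],1],[[0.63,1,0],[0,0,0],1],[[0.63,1,0],[0,0,0],1]]'
python3 - <<'E'
from h import *
f=grab("wrist"); save(f,"w1.png"); np.savez("w1",P=points(f),im=f["image"]); s=r.sense(); print(s["ee_pos"],R.from_quat(np.roll(s["orientation"],-1)).as_matrix().round(3)); print(f["tool_from_camera"].round(3))
E
```

```text
time: 1.93
ee_pos: [0.5604, 0.0915, 0.275]
orientation: [-0.0, 0.768, 0.64, -0.001]
force: [-0.3, -0.0, -0.0]
finger_gap: 0.0855
[0.56013721 0.09089354 0.27544584] [[ 0.181  0.983 -0.001]
 [ 0.983 -0.181 -0.   ]
 [-0.001 -0.001 -1.   ]]
[[ 0.001 -0.96  -0.279  0.071]
 [ 1.     0.001 -0.    -0.001]
 [ 0.001 -0.279  0.96  -0.144]
 [ 0.     0.     0.     1.   ]]
```

View pics/w1.png

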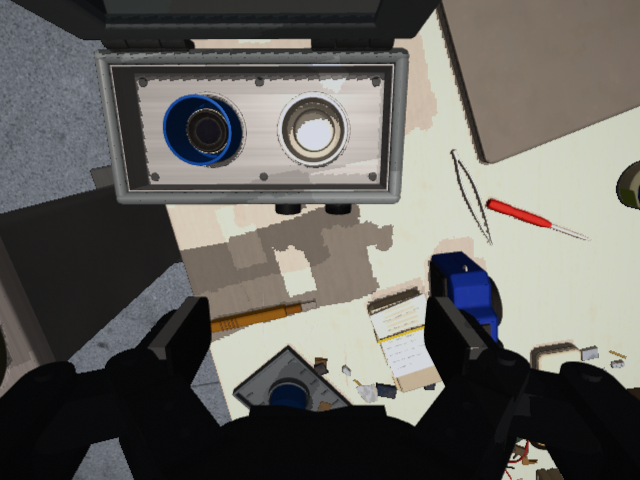

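```bash
python3 - <<'E'
from h import *
d=np.load("w1.npz");P=d["P"]
for n,c in(("white",(.5695,.1627)),("blue",(.475,.1798))):
    m=(np.hypot(P[...,0]-c[0],P[...,1]-c[1])<.036)&(P[...,2]>.1)&(P[...,2]<.111)
    p=P[m]
    if len(p)<20: print(n,len(p));continue
    A=np.c_[2*p[:,:2],np.ones(len(p))]; s=np.linalg.lstsq(A,(p[:,:2]**2).sum(1),rcond=None)[0]
    print(n,len(p),s[:2].round(4),np.sqrt(s[2]+s[:2]@s[:2]).round(4),p.min(0).round(3),p.max(0).round(3))
E
```

```text
white 856 [0.5688 0.1628] 0.0268 [0.541 0.135 0.1  ] [0.597 0.191 0.108]
blue 1011 [0.4748 0.1797] 0.0267 [0.446 0.152 0.1  ] [0.503 0.208 0.109]
```

The wrist view shows the white beaker at (313,129), matching the top view. The wrist camera side faces the open lid and could foul it, so I'll turn the tool about half round, staying inside joint 6's range, before going down.

```bash
python3 -m creep '[[[0.03,0.24,0],[0,0,0.97],1],[[0.03,0.24,0],[0,0,0.97],1],[[0.03,0.24,0],[0,0,0.97],1],[[0.03,0.24,0],[0,0,0.97],1],[[0.03,0.24,0],[0,0,0.97],1],[[0.03,0.24,0],[0,0,0.97],1],[[0.03,0.24,0],[0,0,0.97],1],[[0.03,0.24,0],[0,0,0.97],1],[[0.03,0.24,0],[0,0,0.97],1],[[0.03,0.24,0],[0,0,0.97],1],[[0.03,0.24,0],[0,0,0.97],1],[[0.03,0.24,0],[0,0,0.97],1],[[0.03,0.24,0],[0,0,0.97],1]]'
python3 -m creep '[[[0,0,0],[0,0,0.97],1],[[0,0,0],[0,0,0.97],1],[[0,0,0],[0,0,0.97],1],[[0,0,0],[0,0,0.97],1],[[0,0,0],[0,0,0.97],1],[[0,0,0],[0,0,0.97],1],[[0,0,0],[0,0,0.97],1],[[0,0,0],[0,0,0.97],1],[[0,0,0],[0,0,0.97],1],[[0,0,0],[0,0,0.97],1],[[0,0,0],[0,0,0.97],1],[[0,0,0],[0,0,0.97],1],[[0,0,0],[0,0,0.97],1],[[0,0,0],[0,0,0.97],1]]'
python3 -c "
from rig import r;s=r.sense();print(s['qpos'],s['ee_pos'])
from h import *;print(R.from_quat(np.roll(s['orientation'],-1)).as_matrix().round(3))"
```

```text
time: 3.07
ee_pos: [0.5691, 0.1624, 0.2764]
orientation: [0.0, 0.147, 0.989, -0.0]
force: [0.2, 0.1, 1.3]
finger_gap: 0.0854
time: 4.23
ee_pos: [0.5691, 0.1634, 0.2764]
orientation: [0.0, -0.545, 0.839, -0.0]
force: [-0.2, -0.6, 0.7]
finger_gap: 0.0856
[ 2.17840985e-01  3.66424625e-01  1.32868149e+00 -7.86922818e-05
  1.44643554e+00 -2.50527627e+00] [0.56909767 0.16343813 0.27636932]
[[-0.406 -0.914  0.   ]
 [-0.914  0.406 -0.   ]
 [ 0.    -0.    -1.   ]]
```

```bash
python3 -m creep '[[[0,0,-0.08],[0,0,0],1],[[0,0,-0.16],[0,0,0],1],[[0,0,-0.24],[0,0,0],1],[[0,0,-0.32],[0,0,0],1],[[0,0,-0.40],[0,0,0],1],[[0,0,-0.46],[0,0,0],1],[[0,0,-0.52],[0,0,0],1],[[0,0,-0.56],[0,0,0],1],[[0,0,-0.60],[0,0,0],1],[[0,0,-0.63],[0,0,0],1],[[0,0,-0.66],[0,0,0],1],[[0,0,-0.66],[0,0,0],1],[[0,0,-0.66],[0,0,0],1]]'
```

```text
time: 5.32
ee_pos: [0.5691, 0.1645, 0.0783]
orientation: [-0.0, -0.547, 0.837, 0.0]
force: [0.7, -0.9, 0.5]
finger_gap: 0.0852
```

```bash
python3 -m creep '[[[0,-0.005,0],[0,0,0],1],[[0,-0.005,0],[0,0,0],0],[[0,-0.005,0],[0,0,0],0],[[0,-0.005,0],[0,0,0],0],[[0,-0.005,0],[0,0,0],0],[[0,-0.005,0],[0,0,0],0],[[0,-0.005,0],[0,0,0],0],[[0,-0.005,0],[0,0,0],0],[[0,-0.005,0],[0,0,0],0],[[0,-0.005,0],[0,0,0],0]]' 35
```

```text
time: 6.15
ee_pos: [0.5694, 0.1631, 0.0792]
orientation: [0.001, -0.547, 0.837, -0.0]
force: [-0.0, -0.8, 5.5]
finger_gap: 0.0555
```

```bash
python3 -m creep '[[[0,0,0.02],[0,0,0],0],[[0,0,0.04],[0,0,0],0],[[0,0,0.07],[0,0,0],0],[[0,0,0.10],[0,0,0],0],[[0,0,0.14],[0,0,0],0],[[0,0,0.18],[0,0,0],0],[[0,0,0.22],[0,0,0],0],[[0,0,0.26],[0,0,0],0],[[0,0,0.30],[0,0,0],0],[[0,0,0.34],[0,0,0],0],[[0,0,0.38],[0,0,0],0],[[0,0,0.42],[0,0,0],0],[[0,0,0.46],[0,0,0],0],[[0,0,0.50],[0,0,0],0],[[0,0,0.53],[0,0,0],0],[[0,0,0.53],[0,0,0],0],[[0,0,0.53],[0,0,0],0]]'
```

```text
time: 7.57
ee_pos: [0.5691, 0.1631, 0.2375]
orientation: [0.0, -0.547, 0.837, -0.0]
force: [-0.4, 0.8, -1.6]
finger_gap: 0.0556
```

```bash
python3 -m creep '[[[0,-0.02,0],[0,0,-0.02],0],[[-0.01,-0.06,0],[0,0,-0.06],0],[[-0.02,-0.12,0],[0,0,-0.1],0],[[-0.02,-0.2,0],[0,0,-0.14],0],[[-0.03,-0.28,0],[0,0,-0.18],0],[[-0.04,-0.36,0],[0,0,-0.24],0],[[-0.05,-0.44,0],[0,0,-0.3],0],[[-0.05,-0.52,0],[0,0,-0.36],0],[[-0.06,-0.6,0],[0,0,-0.42],0],[[-0.07,-0.68,0],[0,0,-0.48],0],[[-0.08,-0.76,0],[0,0,-0.54],0],[[-0.08,-0.82,0],[0,0,-0.6],0],[[-0.09,-0.87,0],[0,0,-0.66],0],[[-0.1,-0.91,0],[0,0,-0.72],0],[[-0.1,-0.94,0],[0,0,-0.78],0],[[-0.1,-0.95,0],[0,0,-0.8],0],[[-0.1,-0.95,0],[0,0,-0.8],0]]'
python3 -m creep '[[[0,-0.02,0],[0,0,0],0],[[-0.01,-0.06,0],[0,0,0],0],[[-0.01,-0.12,0],[0,0,0],0],[[-0.02,-0.18,0],[0,0,0],0],[[-0.02,-0.24,0],[0,0,0],0],[[-0.03,-0.3,0],[0,0,0],0],[[-0.03,-0.36,0],[0,0,0],0],[[-0.04,-0.41,0],[0,0,0],0],[[-0.04,-0.44,0],[0,0,0],0],[[-0.04,-0.45,0],[0,0,0],0],[[-0.04,-0.45,0],[0,0,0],0],[[-0.04,-0.45,0],[0,0,0],0],[[-0.04,-0.45,0],[0,0,0],0]]'
cat > near.py <<'E'
from h import *
import sys
def circ(p):
    A=np.c_[2*p[:,:2],np.ones(len(p))]; s=np.linalg.lstsq(A,(p[:,:2]**2).sum(1),rcond=None)[0]
    return len(p),s[:2].round(4),np.sqrt(s[2]+s[:2]@s[:2]).round(4),p.min(0).round(3),p.max(0).round(3)
print(r.sense()["ee_pos"])
for n in ("top","wrist"):
    f=grab(n); save(f,n+sys.argv[1]+".png"); P=points(f); np.savez(n+sys.argv[1],P=P,im=f["image"])
    e=r.sense()["ee_pos"]
    for nm,c,lo,hi in(("moved",e[:2],e[2]+.018,e[2]+.035),("wbase",(.5274,-.2575),.092,.106),("bbase",(.4722,-.1695),.092,.106)):
        m=(np.hypot(P[...,0]-c[0],P[...,1]-c[1])<.036)&(P[...,2]>lo)&(P[...,2]<hi)
        if m.sum()>20: print(n,nm,*circ(P[m]))
E
python3 near.py 2
```

```text
time: 8.98
ee_pos: [0.5387, -0.1226, 0.2367]
orientation: [-0.001, 0.022, 1.0, 0.0]
force: [-0.7, -0.6, -1.2]
finger_gap: 0.0555
time: 10.07
ee_pos: [0.5272, -0.2563, 0.2373]
orientation: [-0.0, 0.02, 1.0, 0.0]
force: [-0.3, -0.2, -1.7]
finger_gap: 0.0558
[ 0.52719739 -0.25626197  0.23730562]
top bbase 158 [ 0.472  -0.1694] 0.0268 [ 0.444 -0.197  0.092] [ 0.499 -0.142  0.105]
wrist moved 7893 [ 0.5247 -0.2562] 0.0275 [ 0.497 -0.29   0.255] [ 0.555 -0.222  0.272]
wrist wbase 523 [ 0.5255 -0.2581] 0.0267 [ 0.498 -0.286  0.092] [ 0.534 -0.23   0.102]
wrist bbase 1287 [ 0.4708 -0.1707] 0.0267 [ 0.443 -0.199  0.092] [ 0.499 -0.141  0.102]
```

View pics/wrist2.png

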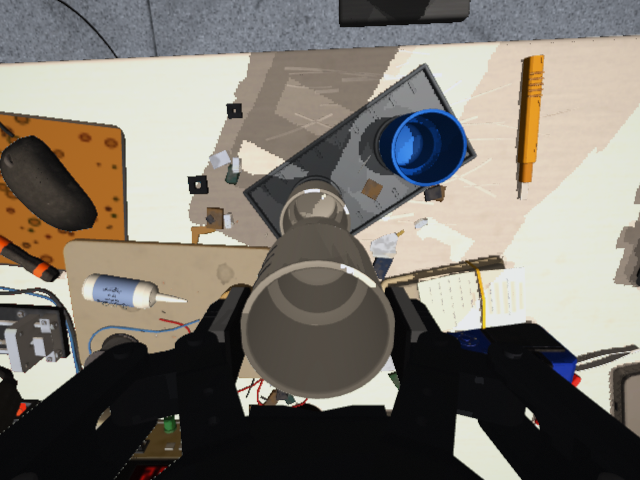

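```bash
python3 - <<'E'
from h import *
from near import circ
E
python3 - <<'E'
import numpy as np
P=np.load('wrist2.npz')['P']
for lo in (.255,.258,.261,.264):
    m=(np.hypot(P[...,0]-.527,P[...,1]+.2563)<.04)&(P[...,2]>lo)&(P[...,2]<lo+.003);p=P[m]
    print(lo,len(p),p.min(0).round(4),p.max(0).round(4))
E
```

```text
[ 0.52721909 -0.25631877  0.23738891]
0.255 1263 [ 0.4977 -0.2951  0.255 ] [ 0.5526 -0.2167  0.258 ]
0.258 1355 [ 0.4978 -0.2952  0.258 ] [ 0.5527 -0.2169  0.261 ]
0.261 2109 [ 0.4976 -0.2953  0.261 ] [ 0.5554 -0.2167  0.264 ]
0.264 2864 [ 0.4973 -0.2953  0.264 ] [ 0.5541 -0.2168  0.267 ]Traceback (most recent call last):
  File "<stdin>", line 2, in <module>
  File "near.py", line 8, in <module>
    f=grab(n); save(f,n+sys.argv[1]+".png"); P=points(f); np.savez(n+sys.argv[1],P=P,im=f["image"])
                        ~~~~~~~~^^^
IndexError: list index out of range
```

The beaker is held upright and hangs above the white base (base rim at (313,212), moved rim at (320,328)). A shift of about 1.5 mm in −y centres it, so I'll go down now.

```bash
python3 -m creep '[[[0,-0.005,-0.03],[0,0,0],0],[[0,-0.005,-0.07],[0,0,0],0],[[0,-0.005,-0.11],[0,0,0],0],[[0,-0.005,-0.15],[0,0,0],0],[[0,-0.005,-0.18],[0,0,0],0],[[0,-0.005,-0.2],[0,0,0],0],[[0,-0.005,-0.22],[0,0,0],0],[[0,-0.005,-0.24],[0,0,0],0],[[0,-0.005,-0.26],[0,0,0],0],[[0,-0.005,-0.28],[0,0,0],0],[[0,-0.005,-0.3],[0,0,0],0],[[0,-0.005,-0.3],[0,0,0],0],[[0,-0.005,-0.3],[0,0,0],0]]'
python3 near.py 3
```

```text
time: 11.3
ee_pos: [0.527, -0.2584, 0.1471]
orientation: [-0.0, 0.021, 1.0, 0.0]
force: [0.7, 0.5, -0.9]
finger_gap: 0.0555
[ 0.5269917  -0.2584253   0.14705797]
top bbase 128 [ 0.4722 -0.1694] 0.0268 [ 0.444 -0.197  0.094] [ 0.499 -0.142  0.103]
wrist moved 7818 [ 0.5246 -0.2585] 0.0275 [ 0.497 -0.292  0.166] [ 0.555 -0.224  0.183]
wrist wbase 1612 [ 0.5225 -0.2581] 0.0235 [ 0.498 -0.285  0.092] [ 0.547 -0.231  0.106]
wrist bbase 3170 [ 0.4708 -0.1709] 0.0267 [ 0.443 -0.199  0.092] [ 0.499 -0.141  0.103]
```

```bash
python3 -m creep '[[[0,0,-0.015],[0,0,0],0],[[0,0,-0.03],[0,0,0],0],[[0,0,-0.04],[0,0,0],0],[[0,0,-0.05],[0,0,0],0],[[0,0,-0.05],[0,0,0],0]]'
python3 -m creep '[[[0,0,-0.005],[0,0,0],0],[[0,0,-0.01],[0,0,0],0],[[0,0,-0.01],[0,0,0],0]]'
```

```text
time: 11.82
ee_pos: [0.5268, -0.2583, 0.1314]
orientation: [-0.001, 0.021, 1.0, 0.0]
force: [0.1, -0.9, -1.3]
finger_gap: 0.0556
time: 12.07
ee_pos: [0.527, -0.2584, 0.1291]
orientation: [-0.0, 0.021, 1.0, 0.0]
force: [-0.2, 0.5, -0.9]
finger_gap: 0.0556
```

```bash
python3 -m creep '[[[0,0,-0.004],[0,0,0],0],[[0,0,-0.008],[0,0,0],0],[[0,0,-0.008],[0,0,0],0]]'
python3 -m creep '[[[0,0,-0.004],[0,0,0],0],[[0,0,-0.008],[0,0,0],0],[[0,0,-0.008],[0,0,0],0]]'
```

```text
time: 12.32
ee_pos: [0.5276, -0.2586, 0.1281]
orientation: [0.001, 0.021, 1.0, -0.0]
force: [-1.5, 2.5, 8.8]
finger_gap: 0.0557
time: 12.57
ee_pos: [0.5285, -0.2588, 0.128]
orientation: [0.003, 0.021, 1.0, -0.001]
force: [-3.2, 5.0, 26.9]
finger_gap: 0.0561
```

Contact came at TCP z 0.128, which is the predicted nested height. I'll ease off the press and release.

```bash
python3 -m creep '[[[0,0,0.007],[0,0,0],0],[[0,0,0.007],[0,0,0],0],[[0,0,0.007],[0,0,0],0.75],[[0,0,0.007],[0,0,0],0.85],[[0,0,0.007],[0,0,0],1],[[0,0,0.007],[0,0,0],1],[[0,0,0.007],[0,0,0],1],[[0,0,0.007],[0,0,0],1]]'
python3 -m creep '[[[0,0,0.02],[0,0,0],1],[[0,0,0.06],[0,0,0],1],[[0,0,0.12],[0,0,0],1],[[0,0,0.2],[0,0,0],1],[[0,0,0.3],[0,0,0],1],[[0,0,0.4],[0,0,0],1],[[0,0,0.5],[0,0,0],1],[[0,0,0.6],[0,0,0],1],[[0,0,0.6],[0,0,0],1]]'
python3 - <<'E'
from h import *
from scipy import optimize
for n in("top","wrist"):
    f=grab(n); save(f,n+"4.png"); P=points(f); np.savez(n+"4",P=P)
    for nm,c,lo,hi in(("moved",(.527,-.258),.146,.16),("bbase",(.472,-.1695),.09,.106),("blue",(.475,.18),.098,.112)):
        m=(np.hypot(P[...,0]-c[0],P[...,1]-c[1])<.036)&(P[...,2]>lo)&(P[...,2]<hi);p=P[m]
        if len(p)>20:
            A=np.c_[2*p[:,:2],np.ones(len(p))]; s=np.linalg.lstsq(A,(p[:,:2]**2).sum(1),rcond=None)[0]
            print(n,nm,len(p),s[:2].round(4),p.min(0).round(4),p.max(0).round(4),np.median(p[:,2]).round(4))
# lid side profile in cleaner frame
d=np.load("top4.npz")["P"]; C=np.array([.522,.1712]); cy=np.array([-.984,.178]); cx=np.array([.178,.984])
q=d.reshape(-1,3); X=(q[:,:2]-C)@cx; Y=(q[:,:2]-C)@cy
for y0 in(-.08,0,.08):
    m=(abs(Y-y0)<.015)&(X>.03)&(X<.16)
    for z in np.arange(.0,.27,.02):
        k=m&(abs(q[:,2]-z)<.01)
        if k.any(): print(y0,z.round(2),X[k].min().round(3),X[k].max().round(3),k.sum())
E
```

```text
time: 13.23
ee_pos: [0.527, -0.2585, 0.1264]
orientation: [-0.0, 0.021, 1.0, 0.0]
force: [0.3, 0.5, 0.0]
finger_gap: 0.0855
time: 13.98
ee_pos: [0.5279, -0.2589, 0.3144]
orientation: [0.004, 0.021, 1.0, -0.002]
force: [0.1, -0.2, 1.1]
finger_gap: 0.0853
top moved 46 [ 0.5283 -0.2552] [ 0.5139 -0.2428  0.1463] [ 0.5511 -0.2304  0.1587] 0.1545
top bbase 166 [ 0.472  -0.1694] [ 0.4441 -0.1971  0.09  ] [ 0.4993 -0.1418  0.1044] 0.099
top blue 178 [0.475  0.1796] [0.448  0.1517 0.098 ] [0.5032 0.2081 0.1096] 0.1051
wrist moved 923 [ 0.5258 -0.2586] [ 0.4981 -0.2869  0.146 ] [ 0.5546 -0.2305  0.1573] 0.1548
wrist bbase 818 [ 0.4706 -0.1706] [ 0.4425 -0.198   0.09  ] [ 0.4985 -0.1415  0.1024] 0.0997
-0.08 0.06 0.03 0.05 117
-0.08 0.08 0.03 0.051 73
-0.08 0.1 0.048 0.065 110
-0.08 0.12 0.052 0.067 120
-0.08 0.14 0.065 0.072 90
-0.08 0.16 0.068 0.073 81
-0.08 0.18 0.069 0.075 86
-0.08 0.2 0.072 0.077 90
-0.08 0.22 0.074 0.078 71
-0.08 0.24 0.075 0.086 147
0 0.0 0.093 0.103 58
0 0.06 0.03 0.05 114
0 0.08 0.03 0.051 85
0 0.1 0.049 0.062 119
0 0.12 0.053 0.067 45
0 0.14 0.064 0.072 95
0 0.16 0.069 0.073 79
0 0.18 0.071 0.075 86
0 0.2 0.073 0.077 87
0 0.22 0.074 0.077 68
0 0.24 0.074 0.088 114
0 0.26 0.078 0.086 93
0.08 0.06 0.03 0.05 110
0.08 0.08 0.03 0.051 92
0.08 0.1 0.048 0.065 129
0.08 0.12 0.051 0.067 112
0.08 0.14 0.065 0.071 93
0.08 0.16 0.068 0.073 75
0.08 0.18 0.069 0.075 84
0.08 0.2 0.071 0.077 94
0.08 0.22 0.073 0.077 77
0.08 0.24 0.074 0.087 155
```

View pics/top4.png

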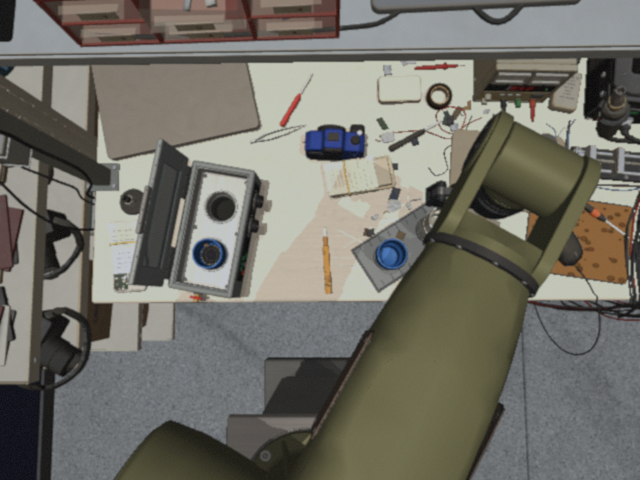

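The nest is good: moved rim at z 0.155, axis over the base. In the top view the lid is at (160,215), roughly 1.65 rad. Next I'll check the space behind the lid for the push.

```bash
python3 - <<'E'
import numpy as np
P=np.load("top0.npz")["P"]
x,y,z=P[...,0],P[...,1],P[...,2]
for x0 in np.arange(.35,.8,.05):
    print(x0.round(2),[float(np.nanmax(np.where((abs(x-x0)<.025)&(abs(y-y0)<.015),z,-1)).round(2)) for y0 in np.arange(.24,.52,.03)])
E
python3 -m creep '[[[0.02,0.14,0.1],[0,0,-0.05],0],[[0.03,0.28,0.1],[0,0,-0.09],0],[[0.03,0.42,0.1],[0,0,-0.09],0],[[0.03,0.55,0.1],[0,0,-0.09],0],[[0.03,0.68,0.1],[0,0,-0.09],0],[[0.03,0.8,0.1],[0,0,-0.09],0],[[0.03,0.9,0.1],[0,0,-0.09],0],[[0.03,0.9,0.1],[0,0,-0.09],0],[[0.03,0.9,0.1],[0,0,-0.09],0]]'
```

```text
0.35 [-0.84, -0.84, -0.84, -0.84, -0.84, -0.84, -0.84, -0.84, 0.14, 0.2]
0.4 [0.13, 0.24, 0.01, 0.01, 0.01, 0.01, 0.01, 0.01, 0.14, 0.2]
0.45 [0.19, 0.25, 0.0, -1.0, 0.02, 0.02, 0.01, 0.0, 0.14, 0.19]
0.5 [0.26, 0.26, -1.0, 0.02, 0.03, 0.03, 0.01, 0.0, 0.14, 0.19]
0.55 [0.26, 0.25, -1.0, 0.03, 0.04, 0.04, 0.01, 0.33, 0.27, 0.19]
0.6 [0.64, 0.62, -1.0, 0.02, 0.46, 0.39, 0.39, 0.33, 0.14, 0.21]
0.65 [0.67, 0.62, -1.0, 0.01, 0.01, 0.01, 0.38, 0.26, 0.14, 0.19]
0.7 [0.02, 0.02, 0.03, 0.03, 0.03, 0.03, 0.03, 0.31, 0.29, -1.0]
0.75 [0.03, 0.03, 0.03, 0.03, 0.03, 0.03, 0.03, 0.31, 0.3, 0.14]
time: 14.83
ee_pos: [0.5357, 0.0128, 0.336]
orientation: [-0.001, 0.087, 0.996, -0.0]
force: [0.0, -1.4, 0.1]
finger_gap: -0.0
```

```bash
python3 - <<'E'
import numpy as np
d=np.load("top0.npz");P=d["P"]
m=(P[...,0]>.45)&(P[...,0]<.72)&(P[...,1]>.2)&(P[...,1]<.5)&(P[...,2]>.3)
v,u=np.nonzero(m)
o=np.argsort(-P[m][:,2])
for i in o[::max(1,len(o)//30)]: print(u[i],v[i],P[v[i],u[i]].round(3))
E
python3 - <<'E'
import cv2
a=cv2.imread('pics/top4.png')[100:310,0:270]; cv2.imwrite('pics/crop5.png',cv2.resize(a,None,fx=2.8,fy=2.8))
E
```

```text
0 6 [0.65  0.231 0.668]
3 33 [0.63  0.233 0.658]
7 34 [0.632 0.233 0.653]
10 39 [0.63  0.233 0.648]
28 33 [0.638 0.22  0.642]
38 30 [0.641 0.212 0.642]
16 21 [0.65  0.232 0.642]
22 20 [0.651 0.227 0.641]
35 45 [0.627 0.214 0.641]
24 35 [0.637 0.225 0.641]
11 48 [0.625 0.236 0.641]
29 23 [0.649 0.221 0.641]
13 52 [0.621 0.234 0.641]
28 55 [0.618 0.221 0.64 ]
36 15 [0.657 0.215 0.64 ]
17 21 [0.651 0.233 0.64 ]
31 4 [0.668 0.221 0.639]
30 60 [0.616 0.222 0.635]
48 63 [0.616 0.208 0.629]
44 54 [0.627 0.216 0.623]
1 151 [0.598 0.402 0.388]
5 153 [0.597 0.401 0.38 ]
9 155 [0.597 0.402 0.37 ]
13 154 [0.601 0.401 0.362]
38 150 [0.609 0.37  0.353]
15 127 [0.646 0.411 0.345]
22 161 [0.597 0.403 0.337]
0 174 [0.579 0.439 0.329]
28 164 [0.595 0.401 0.324]
56 159 [0.605 0.364 0.314]
0 99 [0.706 0.465 0.3  ]
```

View pics/crop5.png

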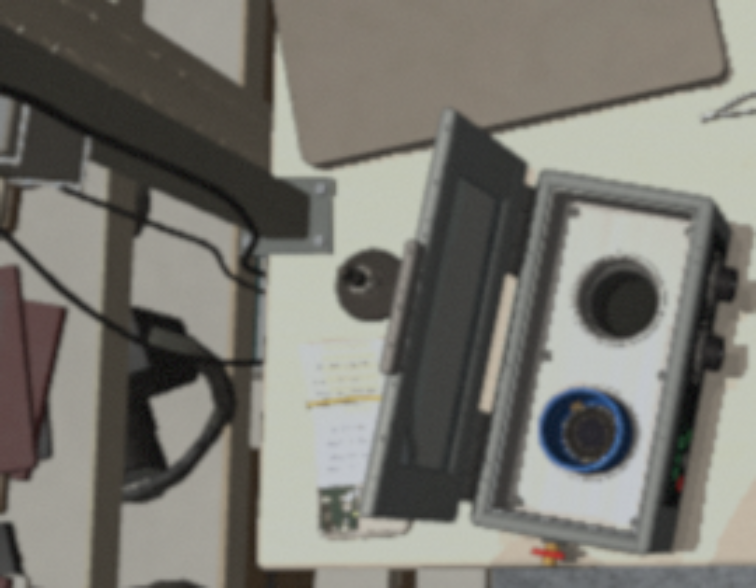

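The post behind the lid stands at x≥0.6, y≥0.36. I'll push the lid slightly on the robot's side of centre, around x≈0.515, to stay clear of it.

```bash
python3 -m creep '[[[-0.02,0.1,0],[0,0,0],0],[[-0.03,0.2,0],[0,0,0],0],[[-0.04,0.3,0],[0,0,0],0],[[-0.05,0.4,0],[0,0,0],0],[[-0.06,0.5,0],[0,0,0],0],[[-0.07,0.6,0],[0,0,0],0],[[-0.07,0.7,0],[0,0,0],0],[[-0.07,0.8,0],[0,0,0],0],[[-0.07,0.9,0],[0,0,0],0],[[-0.07,0.96,0],[0,0,0],0],[[-0.07,0.96,0],[0,0,0],0],[[-0.07,0.96,0],[0,0,0],0]]'
python3 -m creep '[[[0,0,-0.06],[0,0,0],0],[[0,0,-0.12],[0,0,0],0],[[0,0,-0.18],[0,0,0],0],[[0,0,-0.24],[0,0,0],0],[[0,0,-0.3],[0,0,0],0],[[0,0,-0.36],[0,0,0],0],[[0,0,-0.41],[0,0,0],0],[[0,0,-0.41],[0,0,0],0],[[0,0,-0.41],[0,0,0],0]]'; python3 -c "
from rig import r;print(r.sense()['qpos'])"
```

```text
time: 15.83
ee_pos: [0.5154, 0.299, 0.3356]
orientation: [-0.001, 0.088, 0.996, -0.001]
force: [-0.6, -0.3, -0.4]
finger_gap: 0.0001
time: 16.58
ee_pos: [0.5154, 0.2981, 0.2135]
orientation: [-0.0, 0.089, 0.996, -0.0]
force: [0.2, -0.5, 0.7]
finger_gap: 0.0001
[ 4.62992449e-01  4.15672424e-01  1.40657252e+00 -1.78808347e-04
  1.32052220e+00 -9.29912430e-01]
```

```bash
python3 -m creep '[[[-0.01,-0.05,0],[0,0,0],0],[[-0.015,-0.085,0],[0,0,0],0],[[-0.02,-0.115,0],[0,0,0],0],[[-0.025,-0.14,-0.003],[0,0,0],0],[[-0.03,-0.165,-0.006],[0,0,0],0],[[-0.035,-0.19,-0.01],[0,0,0],0],[[-0.039,-0.213,-0.013],[0,0,0],0],[[-0.043,-0.236,-0.017],[0,0,0],0],[[-0.043,-0.236,-0.017],[0,0,0],0]]'
```

```text
time: 17.33
ee_pos: [0.5021, 0.2274, 0.2085]
orientation: [-0.0, 0.089, 0.996, -0.0]
force: [0.4, -0.6, -0.1]
finger_gap: -0.0
```

```bash
python3 -m creep '[[[-0.005,-0.03,-0.014],[0,0,0],0],[[-0.011,-0.06,-0.028],[0,0,0],0],[[-0.016,-0.089,-0.043],[0,0,0],0],[[-0.02,-0.115,-0.065],[0,0,0],0],[[-0.025,-0.14,-0.088],[0,0,0],0],[[-0.029,-0.161,-0.112],[0,0,0],0]]'
python3 - <<'E'
from h import *
f=grab("wrist"); save(f,"w6.png"); f=grab("scene"); save(f,"s6.png")
a=cv2.imread("pics/w6.png");b=cv2.imread("pics/s6.png")
cv2.imwrite("pics/b6.png",np.hstack([cv2.resize(a,(400,300)),cv2.resize(b[100:400,100:500],(400,300))]))
E
```

```text
time: 17.83
ee_pos: [0.4932, 0.1794, 0.1741]
orientation: [-0.0, 0.088, 0.996, -0.0]
force: [0.9, 0.2, 4.0]
finger_gap: 0.0
```

View pics/b6.png

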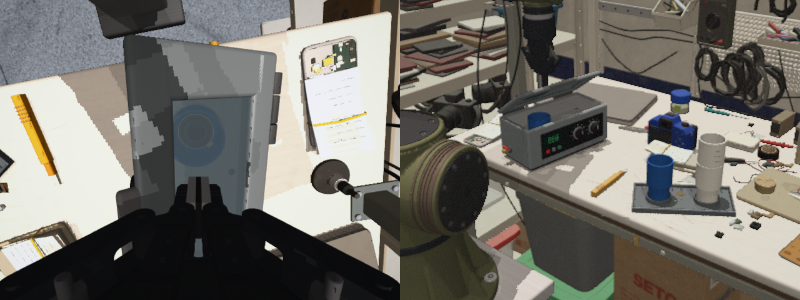

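The lid is partly down with the finger on its outer face, and the nested white pair stands in the tray at (712,170). I'll continue down.

```bash
python3 -m creep '[[[-0.003,-0.018,-0.03],[0,0,0],0],[[-0.006,-0.034,-0.06],[0,0,0],0],[[-0.008,-0.048,-0.087],[0,0,0],0],[[-0.01,-0.055,-0.115],[0,0,0],0],[[-0.012,-0.062,-0.14],[0,0,0],0],[[-0.012,-0.068,-0.16],[0,0,0],0],[[-0.012,-0.068,-0.175],[0,0,0],0],[[-0.012,-0.068,-0.175],[0,0,0],0]]'
python3 -m creep '[[[0,0,-0.005],[0,0,0],0],[[0,0,-0.01],[0,0,0],0],[[0,0,-0.01],[0,0,0],0]]'
```

```text
time: 18.6
ee_pos: [0.4893, 0.1599, 0.1212]
orientation: [-0.001, 0.088, 0.996, -0.0]
force: [0.2, -0.1, 0.0]
finger_gap: 0.0002
time: 18.85
ee_pos: [0.4899, 0.1602, 0.1196]
orientation: [0.0, 0.088, 0.996, 0.0]
force: [1.8, 0.5, 0.5]
finger_gap: 0.0001
```

```bash
python3 -m creep '[[[0,0,-0.005],[0,0,0],0],[[0,0,-0.01],[0,0,0],0],[[0,0,-0.01],[0,0,0],0]]'
```

```text
time: 19.1
ee_pos: [0.4901, 0.1602, 0.1192]
orientation: [0.001, 0.088, 0.996, 0.0]
force: [-16.6, -5.1, 35.0]
finger_gap: 0.0001
```

Firm contact at z 0.119, where the shut lid's outer face should be. I'll retract, swing the arm clear and check.

```bash
python3 -m creep '[[[0,0,0.02],[0,0,0],0],[[0,0,0.1],[0,0,0],0],[[0,0,0.2],[0,0,0],0],[[0,-0.05,0.35],[0,0,0],0],[[-0.05,-0.15,0.5],[0,0,0],0],[[-0.1,-0.28,0.6],[0,0,0],0],[[-0.2,-0.4,0.6],[0,0,0],0],[[-0.25,-0.5,0.6],[0,0,0],0],[[-0.25,-0.5,0.6],[0,0,0],0],[[-0.25,-0.5,0.6],[0,0,0],0]]'
python3 - <<'E'
from h import *
C=np.array([.522,.1712]); cy=np.array([-.984,.178]); cx=np.array([.178,.984])
print(r.sense()["force"])
for n in("top","scene"):
    f=grab(n); save(f,n+"7.png"); P=points(f); q=P.reshape(-1,3); X=(q[:,:2]-C)@cx; Y=(q[:,:2]-C)@cy
    m=(abs(X)<.055)&(abs(Y)<.115)&(q[:,2]>.09)&(q[:,2]<.17)
    if m.sum()>50: c,*_=np.linalg.lstsq(np.c_[X[m],Y[m],np.ones(m.sum())],q[m,2],rcond=None); print(n,"lid plane slope x,y, z",c.round(4),m.sum())
    for nm,c,lo,hi in(("moved",(.527,-.258),.146,.16),("bbase",(.472,-.1695),.09,.106)):
        k=(np.hypot(q[:,0]-c[0],q[:,1]-c[1])<.036)&(q[:,2]>lo)&(q[:,2]<hi);p=q[k]
        if len(p)>20:
            A=np.c_[2*p[:,:2],np.ones(len(p))]; s=np.linalg.lstsq(A,(p[:,:2]**2).sum(1),rcond=None)[0]; print(n,nm,len(p),s[:2].round(4),np.median(p[:,2]).round(4))
a=cv2.imread("pics/top7.png")[120:320,90:490];b=cv2.imread("pics/scene7.png")[100:400,100:500]
cv2.imwrite("pics/b7.png",np.hstack([cv2.resize(a,(400,200)),cv2.resize(b,(400,300))[60:260]]))
E
```

```text
time: 19.93
ee_pos: [0.4136, 0.0077, 0.2976]
orientation: [0.001, 0.089, 0.996, -0.0]
force: [-0.0, 0.9, 0.4]
finger_gap: 0.0005
[-0.03465213  0.87450384  0.36831409]
top lid plane slope x,y, z [ 0.0062 -0.002   0.1182] 6131
top moved 210 [ 0.5274 -0.258 ] 0.1538
top bbase 164 [ 0.472  -0.1694] 0.0992
scene lid plane slope x,y, z [-0.0015 -0.0016  0.1191] 1609
scene moved 256 [ 0.5272 -0.2588] 0.1515
scene bbase 257 [ 0.4722 -0.1702] 0.0961
```

View pics/b7.png

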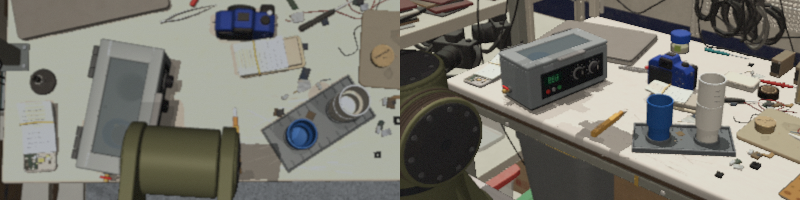

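The lid is flat on the rim (slope under 0.01) and the white pair is nested upright with its axis within about 1 mm. The blue tray beaker hasn't moved and the robot touches nothing, so I'm handing in.

```bash
python3 -c "
from rig import r
r.sign_off()"
```

```text
the job is handed in; nothing more can be done
```

The white beaker is nested in the white tray beaker and the cleaner's lid is shut. I handed the job in at about 20 s of the 67 s allowed.

**What I did:** I turned the gripper about half round to keep the camera side away from the open lid. Then I lifted the beaker straight up and lowered it into the white tray beaker until it touched bottom. After letting go, I pushed the lid over from behind with closed fingers and pressed it down.

**Last checks (top and scene cameras, arm clear):**
- **Lid:** measured slope is about 0.006 rad from the top camera and 0.002 rad from the scene camera, against a limit of 0.05. The outer face is at z 0.118–0.119 m, about where a shut lid should be.
- **White beaker:** its axis is within about 1 mm of the white tray beaker's first measured position. Its rim is at 0.154 m in the top view and 0.1515 m in the scene view. The scene camera reads about 3 mm low on the blue tray beaker too, so the underside sits about 55 mm above the other's.
- **Blue tray beaker:** it had not moved. I couldn't measure the white one on its own once it was covered.
- **Blue beaker with the lens:** it hadn't moved when last measured, before I closed the lid. After that I only saw it through the window.
- **Forces:** the strongest contacts I read were about 27 N while seating the beaker and about 39 N while pressing the lid. The lid press was with the fingertips. That is close to the 40 N limit for the arm and gripper body, but well under the 120 N wrist limit.

No check failed.

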